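Pack instrument housings by weight and clip the hold-down bar

TASK

Pack the three look-alike sealed housings flat in the black carrying box as one neat stack along the box, the heaviest at the bottom and the lightest on top; they differ only in weight, so feel which is which, and set them down rather than drop them. Then press the hold-down bar fully down into the spring clips at both ends of the box, so that both jaws close over it, let go, and leave the other bench items where they are.

Things in the scene. Friction and masses are not known exactly. Their poses are not given: they have to be found in the camera images.
- housing_a: sealed flat aluminium housing, 60 (x) x 110 (y) x 32 (z) mm, origin at the centre of its underside, z up. The three look identical; they weigh about 0.62, 0.34 and 0.16 kg (within 10 %), in an order that changes from run to run and has nothing to do with names or places: only lifting tells. Contents may shift 2 mm inside.
- housing_b: as housing_a
- housing_c: as housing_a
- box: black open carrying box fixed to the bench, 160 x 160 x 60 mm outside, walls and floor 5 mm thick, origin at the centre of its underside, z up. The stack goes on the middle of the floor (within 30 mm), housings' y along the box's y; its top comes 101 mm above the origin. Outside the end walls, at box y = +86 and -86 mm, aluminium posts 36 (x) x 12 (y) mm carry the two clips.
- clip_left (a point): middle of the seat (flat bottom of the fork slot) of the clip at box y = +86 mm, 104 mm above the box's origin. Slot 15 mm wide, centred on box x = 0; at +x a fixed prong with a flared tip up to 39 mm above the seat, at -x a sprung steel jaw whose round nose (radius 4 mm) has its centre 6 mm to -x and 15.5 mm above the seat. Pushing the bar past both noses takes about 10 N in all.
- clip_right (a point): the same of the clip at box y = -86 mm
- bar: hold-down bar, 0.25 kg: steel rod 12 mm in diameter, 200 mm long along its y axis, through the foot of a black grip block in its middle, 24 (x) x 50 (y) x 40 (z) mm. Origin at the centre of the flat underside of block and rod, z up (block above). Seated, its origin is midway between the two clip points, 104 mm above the box's origin, its y along the box's y, either way round.
- jaw_left (a joint): angle (rad) of the sprung jaw of the clip at the box's +y end: 0 closed, grows as the jaw's nose is pushed outward (to the box's -x); a spring closes it, and the nose must give way about 0.12 rad for the bar to pass
- jaw_right (a joint): angle (rad) of the sprung jaw of the clip at the box's -y end: 0 closed, grows as the jaw's nose is pushed outward (to the box's -x); a spring closes it, and the nose must give way about 0.12 rad for the bar to pass
- spool: bystander: reel, 60 mm diameter, 62 mm high, origin under its centre; leave alone
- bottle: bystander: white bottle, 48 mm diameter, 110 mm high, origin under its centre; leave alone
- bin: bystander: red open bin 100 x 140 x 50 mm, origin under its centre; leave alone
There are look-alikes about, which are no part of the job. Of the things shaped like the bar, the steel one is meant. What is shaped like the housing_a but blue or pink is not meant.

How it is judged:
By the outcome, as a careful person would: the job done as asked, in the order asked, and still so for the second after the job is handed in, with the robot touching nothing.
It also fails if it takes over 72 s, if anything falls off the work surface, if the arm or the gripper's body presses on something with over 40 N, if the wrist force passes 120 N, or if a joint passes its speed limit or range.

ROBOT

A 6-joint arm with a two-finger parallel gripper is mounted at the origin on the work surface. World frame = base frame: x ahead of the robot, y to its left, z up, the work surface at z = 0. Lengths are in m, angles in rad, forces in N, time in s.
With the tool pointing down it reaches from about 0.35 to 0.775 m from the base axis. Payload 7.3 kg.
Tool frame: the origin (TCP) lies between the finger pads; the fingertips stand 8 mm ahead of it and the grasp point (between the pads) lies 11 mm behind it (robot.nose_length is the distance from the TCP to the fingertips, in m); z points along the fingers, y is the line along which they close (so a half turn about z gives the same grasp; the last joint's range is limited). The gripper opens to 92 mm and grips with 3 to 60 N. Pads are 19 mm wide; open, the fingers measure 130 mm over their backs; the gripper's body (75 mm by 190 mm) begins 47 mm behind the grasp point.
Start: joints at [-1.266, 0.342, 1.524, -0, 1.275, -0.146], TCP at [0.229, -0.473, 0.235] pointing down, gripper open.
Joint ranges: [-2.53, 2.53], [-0.77, 2.02], [0.04, 2.7], [-1, 4.14], [0.28, 2.66], [-3.11, 3.11]. Speed limits (rad/s): [2.57, 2.57, 3.14, 3.14, 3.14, 3.14].

INTERFACE

Orientations are given as [roll, pitch, yaw] about the fixed x, y, z axes, in that order (R = Rz(yaw) Ry(pitch) Rx(roll)).
In Python, from cell import robot gives the robot as it stands. The module is installed in compiled form; this text tells all that it offers.
- The arm moves only by the shell command python3 -m jog 'ROWS' [FORCE]. ROWS is JSON, a list that holds one entry, the list of rows, each a list of 5 numbers: the gripper's target within -1 to 1 (fully open at 1, half-way at 0, shut at -1), then the shift along the tool's x, y, z in m, then the turn about the tool's z in rad. A call has 1 to 5 rows; each row is the pose to reach, as a shift and turn from the pose commanded when the call began, along the tool's axes at that moment; what a row does not reach only later rows make up. A row lasts 1/12 s, in which the tool goes at most 41.7 mm and 7.16 degrees, less where a joint would pass 70% of its speed; a pose out of reach is approached as far as the arm can. A call with a gripper value outside its range is refused whole. The fingers move at their own pace and stop on an object; FORCE is the grip in N (left out, the last holds). Time passes only in rows, so rows that repeat a pose let the fingers close. It gives the time, the measured TCP pose, the force, the opening and the grip force at its end, in the units of the state.
- robot.observe(): the state, without advancing time (a new reading comes with each control period).
- robot.read_camera(name): name is "scene" or "top" or "wrist"; returns the picture (420x560x3 uint8, red, green, blue); there is no depth.
- robot.camera_model(name): a dict with "camera_matrix" (3x3 intrinsics, pixels), "position" and "attitude" of the camera in the world; the wrist camera has in their place "mount" (4x4, takes a point from camera to tool coordinates, whose origin is the TCP and whose axes are the flange's). Camera axes: x right, y down, z forward; pixel columns grow to the right and rows downward; lengths in m; the calibration is good to about 2 mm. A picture is of the moment at which its call begins: read the wrist's pose just before it. camera_model takes no time and is no camera call.
- robot.hand_in(): hands the job in; it is judged then, once.
The state is a dict: "time": time; "qpos": joint angles; "qvel": joint speeds; "joint_efforts": joint torques, N m; "tool_pos": TCP position; "tool_rot": TCP orientation; "contact_force": force on the tool from outside, world axes, zero at the start; "torque": the same for the moment, N m; "opening": finger opening in m; "grip_force": force on a finger pad.
Only numpy, scipy, OpenCV 4.12 (cv2) and the standard library are available. Lean on these libraries where they do the work, as an engineer would, in place of code of your own. Each camera call takes 0.05 s, during which the arm holds its last target. There are 200 camera calls.

## Working session

There is one attempt and no reset: what is moved stays moved. The work goes in short steps, Python scripts to look and compute and a shell command to move; the robot and the scene stay as the last step left them, time stands still between calls to the robot, and variables do not carry over. Pictures are saved under pics/ and viewed, at most 10 in all, crops included, and the job is handed in when it is done.

```bash
mkdir -p pics
python3 - <<'E'
from cell import robot
import cv2,numpy as np
for n in ("scene","top"):
    im=robot.read_camera(n); cv2.imwrite(f"pics/{n}0.png",im[:,:,::-1])
    m=robot.camera_model(n); print(n,m)
print(robot.camera_model("wrist")); print(robot.observe())
E
```

```text
scene {'camera_matrix': array([[513.60386514,   0.        , 277.80671776],
       [  0.        , 513.60386514, 217.68347503],
       [  0.        ,   0.        ,   1.        ]]), 'position': array([0.95383229, 0.63782882, 1.14415823]), 'attitude': array([-2.57037925,  0.00395384,  2.44012202])}
top {'camera_matrix': array([[384.59307687,   0.        , 285.04762709],
       [  0.        , 384.59307687, 204.4407044 ],
       [  0.        ,   0.        ,   1.        ]]), 'position': array([0.44790915, 0.11311307, 1.16905948]), 'attitude': array([-3.08857263, -0.01957035, -1.56048344])}
{'camera_matrix': array([[325.52805947,   0.        , 286.20982619],
       [  0.        , 325.52805947, 212.31256056],
       [  0.        ,   0.        ,   1.        ]]), 'mount': array([[ 3.69978974e-04, -9.52881146e-01, -3.03343673e-01,
         8.34511123e-02],
       [ 9.99999820e-01,  2.09551493e-04,  5.61413525e-04,
        -8.42637908e-04],
       [-4.71394244e-04, -3.03343826e-01,  9.52881053e-01,
        -1.49893839e-01],
       [ 0.00000000e+00,  0.00000000e+00,  0.00000000e+00,
         1.00000000e+00]])}
{'time': 0.1, 'qpos': array([-1.26600292e+00,  3.42628524e-01,  1.52492982e+00, -1.37433928e-05,
        1.27538772e+00, -1.45977475e-01]), 'qvel': array([-0.00094137, -0.00172894, -0.00199777, -0.0013648 ,  0.00044115,
       -0.00054677]), 'joint_efforts': array([ 1.34029557e-03, -4.32006383e+01, -2.44695032e+01,  7.19540985e-02,
        5.26067172e-02, -6.29418787e-05]), 'tool_pos': array([ 0.22864102, -0.47220471,  0.23412427]), 'tool_rot': array([-3.14025173e+00, -1.83863147e-04,  4.50774772e-01]), 'contact_force': array([-0.27445909, -0.04289663, -0.1074629 ]), 'torque': array([ 0.03937641, -0.00130619, -0.01843939]), 'grip_force': 0.0, 'opening': 0.0920544971497973}
```

View pics/top0.png

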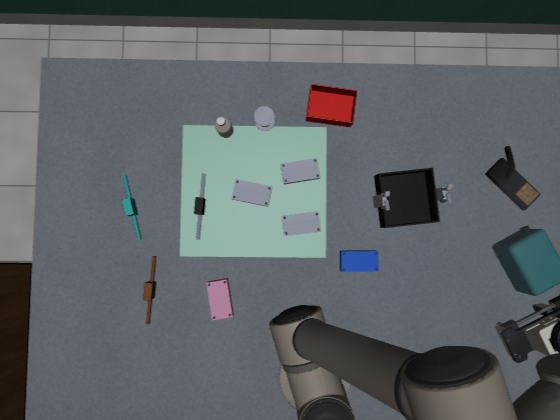

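View pics/scene0.png

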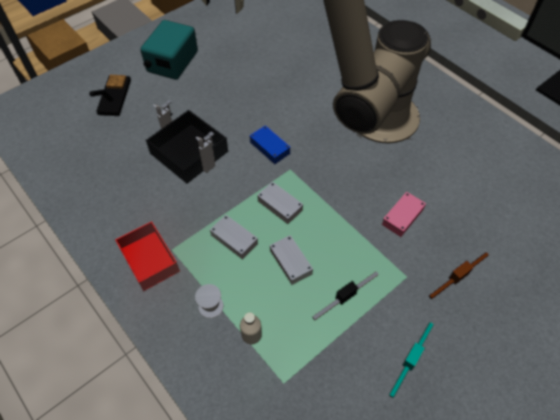

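Top view: grey housings near (300,171), (252,193) and (301,223). The steel bar with black grip is at (200,206), and the box is at (407,198) with clips at (381,201) and (444,194). The blue and pink blocks and the brown and teal bars are decoys. Next I'll measure these.

```bash
cat > h.py <<'E'
from cell import robot
import cv2,numpy as np
from scipy.spatial.transform import Rotation as R
def cam(n):
    m=robot.camera_model(n); K=m["camera_matrix"]
    if n=="wrist":
        o=robot.observe(); T=np.eye(4); T[:3,:3]=R.from_euler('xyz',o["tool_rot"]).as_matrix(); T[:3,3]=o["tool_pos"]
        T=T@m["mount"]; return K,T[:3,3],T[:3,:3]
    return K,np.array(m["position"]),R.from_euler('xyz',m["attitude"]).as_matrix()
def ray(c,px,z):
    K,p,A=c; px=np.atleast_2d(np.asarray(px,float)); d=(A@np.linalg.inv(K)@np.c_[px,np.ones(len(px))].T).T
    return (p+d*((z-p[2])/d[:,2])[:,None])[:,:2]
def rect(pts):
    (c,s,_)=r=cv2.minAreaRect((pts*1000).astype(np.float32)); b=cv2.boxPoints(r)
    e=max(b[1]-b[0],b[2]-b[1],key=np.linalg.norm); a=np.degrees(np.arctan2(e[1],e[0]))%180
    return np.round(c,1),np.round(sorted(s),1),round(float(a),1)   # mm, long-axis angle deg
def tool(o,xy):   # world xy -> shift in tool axes, mm
    A=R.from_euler('xyz',o["tool_rot"]).as_matrix(); d=np.r_[np.array(xy)/1000-o["tool_pos"][:2],0]; return np.round((A.T@d)*1000,1)
def grab(n,f):
    c=cam(n); im=robot.read_camera(n); cv2.imwrite(f"pics/{f}.png",im[:,:,::-1]); return c,im
def blobs(mask,c,z,amin=60):
    mask=cv2.morphologyEx(mask.astype(np.uint8),cv2.MORPH_OPEN,np.ones((3,3)))
    for k in cv2.findContours(mask,cv2.RETR_EXTERNAL,cv2.CHAIN_APPROX_NONE)[0]:
        if cv2.contourArea(k)>amin:
            k=k[:,0,:]; print(k.mean(0).astype(int),*rect(ray(c,k,z)))
E
python3 - <<'E'
from h import *
im=cv2.imread("pics/top0.png")[:,:,::-1].astype(int); c=cam("top"); print(R.from_euler('xyz',robot.camera_model("top")["attitude"]).as_matrix().round(2).tolist())
for p in [(300,171),(252,193),(240,240),(200,206),(204,180),(407,198),(360,300)]: print(p,im[p[1],p[0]])
r,g,b=im[...,0],im[...,1],im[...,2]
roi=np.zeros(r.shape,bool); roi[128:255,184:324]=1
print("green-not"); blobs(roi&(g-r<15),c,0.032)
blk=(im.max(2)<45); roi[:]=0; roi[150:240,360:460]=1
print("box"); blobs(blk&roi,c,0.06,200)
print("grip"); roi[:]=0; roi[160:250,185:220]=1; blobs(blk&roi,c,0.04,30)
for p in ((381,201),(444,194)): print(ray(c,[p],0.12)*1000)
E
```

```text
[[0.01, -1.0, 0.05], [-1.0, -0.01, -0.02], [0.02, -0.05, -1.0]]
(300, 171) [139 142 155]
(252, 193) [139 143 156]
(240, 240) [150 181 172]
(200, 206) [40 39 42]
(204, 180) [108 113 117]
(407, 198) [31 32 34]
(360, 300) [102 108 116]
green-not
[300 223] [453.5  43.9] [ 59.2 109.1] 97.3
[251 192] [542.9 191.2] [ 60.5 109.2] 79.4
[200 206] [501.6 344.1] [ 28.5 190. ] 176.1
[299 170] [609.4  47.8] [ 61.9 109.4] 99.8
[224 131] [721.2 274.3] [27.1 44.7] 90.9
box
[404 197] [ 531.5 -260.9] [158.1 174.3] 96.6
grip
[199 205] [502.1 342. ] [26.3 44. ] 0.7
[[ 516.25802237 -170.34372555]]
[[ 537.6184196  -345.05645873]]
```

```bash
python3 -m jog '[[[1,0.1525,-0.131,0,0],[1,0.1525,-0.131,0,0],[1,0.1525,-0.131,0,0],[1,0.1525,-0.131,0,0],[1,0.1525,-0.131,0,0]]]'
python3 -m jog '[[[1,0.1525,-0.131,0,0],[1,0.1525,-0.131,0,0],[1,0.1525,-0.131,0,0],[1,0.1525,-0.131,0,0],[1,0.1525,-0.131,0,0]]]'
python3 -m jog '[[[1,0.122,-0.104,0,0],[1,0.122,-0.104,0,0],[1,0.122,-0.104,0,0],[1,0.122,-0.104,0,-0.1],[1,0.122,-0.104,0,-0.2]]]'
python3 -m jog '[[[1,0,0,0.02,-0.52],[1,0,0,0.04,-0.52],[1,0,0,0.06,-0.52],[1,0,0,0.08,-0.52],[1,0,0,0.08,-0.52]]]'
python3 -m jog '[[[1,0,0,0.02,-0.52],[1,0,0,0.04,-0.52],[1,0,0,0.04,-0.52],[1,0,0,0.04,-0.52],[1,0,0,0.04,-0.52]]]'
python3 - <<'E'
from h import *
o=robot.observe(); print(o['tool_pos'],np.degrees(o['tool_rot']),tool(o,(453.5,43.9)),o['contact_force'])
E
```

```text
time: 0.52
tool_pos: [0.3092, -0.2855, 0.2344]
tool_rot: [-3.14, -0.0, 0.451]
contact_force: [0.8, 0.3, -0.5]
opening: 0.092
grip_force: 0.0
time: 0.93
tool_pos: [0.3894, -0.1012, 0.2347]
tool_rot: [-3.141, -0.0, 0.451]
contact_force: [0.0, -0.6, 0.9]
opening: 0.0924
grip_force: 0.0
time: 1.35
tool_pos: [0.4551, 0.0481, 0.2344]
tool_rot: [-3.14, -0.002, 0.661]
contact_force: [-1.9, -0.8, 0.6]
opening: 0.0917
grip_force: 0.0
time: 1.77
tool_pos: [0.4511, 0.0431, 0.1514]
tool_rot: [-3.135, 0.002, 1.176]
contact_force: [-1.3, -0.6, 0.2]
opening: 0.0919
grip_force: 0.0
time: 2.18
tool_pos: [0.4539, 0.0428, 0.1152]
tool_rot: [3.142, 0.0, 1.693]
contact_force: [-0.4, -0.6, 0.0]
opening: 0.0916
grip_force: 0.0
[0.45391992 0.04283325 0.11519029] [1.79997715e+02 6.44505005e-03 9.69822259e+01] [ 1.1 -0.3 -0. ] [-0.36520471 -0.6185556   0.04570049]
```

```bash
python3 -m jog '[[[1,0,0,0.04,0],[1,0,0,0.075,0],[1,0,0,0.095,0],[1,0,0,0.103,0],[1,0,0,0.103,0]]]' 20 | grep -v rot
python3 -m jog '[[[-1,0,0,0,0],[-1,0,0,0,0],[-1,0,0,0,0],[-1,0,0,0,0],[-1,0,0,0,0]]]' 25
python3 -m jog '[[[-1,0,0,-0.01,0],[-1,0,0,-0.025,0],[-1,0,0,-0.03,0],[-1,0,0,-0.03,0],[-1,0,0,-0.03,0]]]'
python3 -m jog '[[[-1,0,0,0,0],[-1,0,0,0,0]]]'
```

```text
time: 2.6
tool_pos: [0.4531, 0.0429, 0.0108]
contact_force: [-0.1, 0.5, 0.6]
opening: 0.092
grip_force: 0.0
time: 3.02
tool_pos: [0.4542, 0.0429, 0.0125]
tool_rot: [3.14, 0.0, 1.69]
contact_force: [-0.2, 0.7, 0.5]
opening: 0.0627
grip_force: 1.0
time: 3.43
tool_pos: [0.4537, 0.0429, 0.0417]
tool_rot: [3.141, 0.0, 1.691]
contact_force: [-0.8, -0.8, -2.3]
opening: 0.0599
grip_force: 25.0
time: 3.6
tool_pos: [0.4532, 0.0429, 0.0411]
tool_rot: [-3.14, -0.0, 1.691]
contact_force: [0.8, -0.1, -1.2]
opening: 0.06
grip_force: 25.0
```

```bash
for i in 1 2 3; do python3 -m jog '[[[-1,0,0,0,0]]]' | grep contact; done
python3 -m jog '[[[-1,0,0,0.015,0],[-1,0,0,0.025,0],[-1,0,0,0.0285,0],[-1,0,0,0.0285,0],[1,0,0,0.0285,0]]]'
python3 -m jog '[[[1,0,0,0,0],[1,0,0,0,0],[1,0,0,0,0],[1,0,0,-0.02,0],[1,0,0,-0.06,0]]]'
python3 - <<'E'
from h import *
o=robot.observe(); print(tool(o,(542.9,191.2)),tool(o,(609.4,47.8)),np.degrees(o['tool_rot'][2]))
E
```

```text
contact_force: [0.6, 0.2, -1.8]
contact_force: [0.6, -0.5, -2.4]
contact_force: [-0.7, -0.0, -0.9]
time: 4.27
tool_pos: [0.4538, 0.0429, 0.0133]
tool_rot: [3.141, 0.0, 1.691]
contact_force: [0.4, -0.4, 0.4]
opening: 0.0631
grip_force: 0.0
time: 4.68
tool_pos: [0.4508, 0.043, 0.0707]
tool_rot: [-3.133, -0.002, 1.691]
contact_force: [0.3, -0.1, -0.0]
opening: 0.0909
grip_force: 0.0
[136.1 109.1  -0.7] [-14.2 158.   -1.4] 96.86137389133889
```

```bash
python3 -m jog '[[[1,-0.013,0.156,0,-0.05],[1,-0.013,0.156,0,-0.05],[1,-0.013,0.156,0,-0.05],[1,-0.013,0.156,0,-0.05],[1,-0.013,0.156,0,-0.05]]]'
python3 -m jog '[[[1,0,0,0.035,0],[1,0,0,0.055,0],[1,0,0,0.0615,0],[-1,0,0,0.0615,0],[-1,0,0,0.0615,0]]]' 30
python3 -m jog '[[[-1,0,0,0,0],[-1,0,0,0,0],[-1,0,0,0,0],[-1,0,0,0,0],[-1,0,0,-0.01,0]]]'
python3 -m jog '[[[-1,0,0,-0.02,0],[-1,0,0,-0.03,0],[-1,0,0,-0.03,0],[-1,0,0,-0.03,0],[-1,0,0,-0.03,0]]]'
for i in 1 2 3; do python3 -m jog '[[[-1,0,0,0,0]]]' | grep contact; done
```

```text
time: 5.1
tool_pos: [0.6158, 0.0485, 0.0735]
tool_rot: [3.135, 0.001, 1.741]
contact_force: [-1.0, -0.6, -0.4]
opening: 0.0916
grip_force: 0.0
time: 5.52
tool_pos: [0.6098, 0.0487, 0.0119]
tool_rot: [-3.141, -0.0, 1.741]
contact_force: [0.3, 0.5, -0.1]
opening: 0.0828
grip_force: 0.0
time: 5.93
tool_pos: [0.6083, 0.0487, 0.02]
tool_rot: [-3.137, -0.001, 1.741]
contact_force: [-0.5, 0.2, -7.9]
opening: 0.0599
grip_force: 30.0
time: 6.35
tool_pos: [0.6093, 0.0487, 0.0509]
tool_rot: [-3.14, -0.0, 1.741]
contact_force: [-0.2, -0.2, -7.0]
opening: 0.06
grip_force: 30.0
contact_force: [-0.4, 0.8, -6.6]
contact_force: [0.4, 0.4, -6.4]
contact_force: [-0.4, 0.6, -6.9]
```

```bash
python3 -m jog '[[[-1,-0.01,-0.005,-0.038,0],[-1,-0.035,-0.016,-0.066,0],[-1,-0.06,-0.028,-0.094,0],[-1,-0.085,-0.039,-0.122,0],[-1,-0.11,-0.05,-0.15,0]]]' >/dev/null
python3 -m jog '[[[-1,-0.18,-0.082,0,0],[-1,-0.18,-0.082,0,0],[-1,-0.18,-0.082,0,0],[-1,-0.18,-0.082,0,0],[-1,-0.18,-0.082,0,0.048]]]' > /dev/null
python3 -m jog '[[[-1,0,0,0,0.02],[-1,0,0,0,0.02]]]'
python3 - <<'E'
from h import *
o=robot.observe(); print(o['tool_pos'],np.degrees(o['tool_rot'][2])); grab("wrist","w1"); grab("top","top1")
E
```

```text
time: 7.6
tool_pos: [0.5281, -0.2613, 0.2011]
tool_rot: [-3.141, -0.001, 1.668]
contact_force: [-0.2, 1.5, -6.0]
opening: 0.0598
grip_force: 30.0
[ 0.52811403 -0.26129071  0.20114005] 95.57813073547459
```

View pics/w1.png

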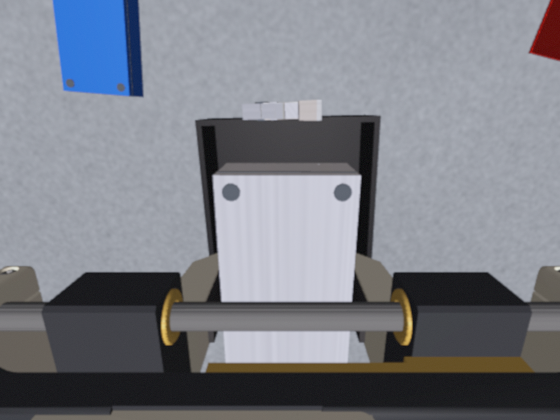

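The held housing runs along the box. The +y wall's outer rim corners are near (198,121) and (380,117), with the far clip at (243–322, 100–120).

Run:
```python
from h import *
c=cam("wrist"); p=ray(c,[(198,121),(380,117)],0.06)*1000; print(p)
d=p[1]-p[0]; print(np.linalg.norm(d)); d/=np.linalg.norm(d); n=np.array([d[1],-d[0]]); n*=-np.sign(n[1]); print("yaw of y",np.degrees(np.arctan2(-n[1],-n[0])),"centre",p.mean(0)+80*n)
o=robot.observe(); print(tool(o,p.mean(0)+80*n))
# clip outline at seat-ish height
print(ray(c,[(243,110),(322,110)],0.135)*1000)
```

```text
[[ 446.28538017 -193.56195243]
 [ 601.71379826 -174.20695545]]
156.62888960088102
yaw of y 97.09831716788634 centre [ 533.88537569 -263.27129936]
[-4.8  4.5 -0. ]
[[ 493.7573006  -179.336111  ]
 [ 543.56272775 -174.20067276]]
```

```bash
python3 -m jog '[[[-1,-0.002,0.004,0.0,-0.026],[-1,-0.002,0.004,0.04,-0.026],[-1,-0.002,0.004,0.08,-0.026],[-1,-0.002,0.004,0.12,-0.026],[-1,-0.002,0.004,0.15,-0.026]]]'
python3 -m jog '[[[-1,0,0,0.015,0],[-1,0,0,0.023,0],[-1,0,0,0.027,0],[-1,0,0,0.029,0],[-1,0,0,0.031,0]]]'
python3 -m jog '[[[-1,0,0,0.001,0],[-1,0,0,0.002,0],[-1,0,0,0.003,0],[-1,0,0,0.003,0]]]'
```

```text
time: 8.12
tool_pos: [0.533, -0.259, 0.0488]
tool_rot: [-3.14, -0.002, 1.703]
contact_force: [-0.4, -0.1, -6.1]
opening: 0.0598
grip_force: 30.0
time: 8.53
tool_pos: [0.5345, -0.2613, 0.022]
tool_rot: [3.139, 0.002, 1.7]
contact_force: [-0.5, 1.3, -5.8]
opening: 0.0598
grip_force: 30.0
time: 8.87
tool_pos: [0.5334, -0.2613, 0.0181]
tool_rot: [3.141, 0.001, 1.699]
contact_force: [0.3, 0.7, -7.0]
opening: 0.06
grip_force: 30.0
```

```bash
python3 -m jog '[[[-1,0,0,0.0005,0],[-1,0,0,0.0012,0],[-1,0,0,0.0012,0],[-1,0,0,0.0012,0]]]'
```

```text
time: 9.2
tool_pos: [0.5334, -0.2613, 0.0174]
tool_rot: [3.141, 0.001, 1.699]
contact_force: [-3.3, 1.2, 4.4]
opening: 0.06
grip_force: 30.0
```

```bash
python3 -m jog '[[[0.55,0,0,-0.0005,0],[0.55,0,0,-0.0005,0],[0.55,0,0,-0.0005,0],[0.55,0,0,-0.03,0],[0.55,0,0,-0.07,0]]]'
python3 -m jog '[[[0.55,0,0,-0.04,0],[1,0,0,-0.08,0],[1,0.01,0.001,-0.12,0],[1,0.047,0.007,-0.13,0],[1,0.087,0.013,-0.13,0]]]' >/dev/null
python3 -m jog '[[[1,0.204,0.03,0,0],[1,0.204,0.03,0,0],[1,0.204,0.03,0,0],[1,0.204,0.03,0,0],[1,0.204,0.03,0,0]]]' >/dev/null
python3 -m jog '[[[1,0.157,0.024,0,0],[1,0.157,0.024,0,0],[1,0.157,0.024,0,0.08],[1,0.157,0.024,0.03,0.2],[1,0.157,0.024,0.07,0.312]]]' 
python3 -m jog '[[[1,0,0,0.02,0],[1,0,0,0.03,0],[1,0,0,0.03,0]]]' >/dev/null
python3 - <<'E'
from h import *
o=robot.observe(); print(o['tool_pos'],tool(o,(542.9,191.2)),np.degrees(o['tool_rot'][2]))
E
```

```text
time: 9.62
tool_pos: [0.5313, -0.2599, 0.0838]
tool_rot: [-3.136, -0.005, 1.699]
contact_force: [-0.4, -0.1, -0.2]
opening: 0.0713
grip_force: 0.0
time: 10.87
tool_pos: [0.545, 0.1979, 0.1505]
tool_rot: [3.132, -0.006, 1.386]
contact_force: [0.1, -0.3, -0.2]
opening: 0.0922
grip_force: 0.0
[0.54134032 0.19159144 0.11502966] [-0.1  1.6 -0. ] 79.5097269041584
```

```bash
python3 -m jog '[[[1,0,0.0015,0.04,0],[1,0,0.0015,0.075,0],[1,0,0.0015,0.097,0],[1,0,0.0015,0.103,0],[-1,0,0.0015,0.103,0]]]' 30 | grep pos
python3 -m jog '[[[-1,0,0,0,0],[-1,0,0,0,0],[-1,0,0,0,0],[-1,0,0,0,0],[-1,0,0,0,0]]]'
python3 -m jog '[[[-1,0,0,-0.02,0],[-1,0,0,-0.05,0],[-1,0,0,-0.06,0],[-1,0,0,-0.06,0],[-1,0,0,-0.06,0]]]'
for i in 1 2; do python3 -m jog '[[[-1,0,0,0,0]]]' | grep contact; done
python3 - <<'E'
from h import *
o=robot.observe(); print(o['tool_pos'],tool(o,(533.4,-261.3)),np.degrees(o['tool_rot'][2]))
E
```

```text
tool_pos: [0.5444, 0.191, 0.0143]
time: 11.95
tool_pos: [0.5442, 0.1917, 0.0155]
tool_rot: [3.141, -0.0, 1.387]
contact_force: [-2.4, -0.1, 6.8]
opening: 0.0597
grip_force: 30.0
time: 12.37
tool_pos: [0.5439, 0.1915, 0.0741]
tool_rot: [3.141, -0.0, 1.387]
contact_force: [-0.3, -0.6, -3.9]
opening: 0.0598
grip_force: 30.0
contact_force: [0.1, -0.3, -3.1]
contact_force: [-0.3, 0.1, -3.5]
[0.54292059 0.19125307 0.07253641] [-4.467e+02  7.340e+01  4.000e-01] 79.45836938992703
```

Run:
```python
from h import *
a=grab("wrist","w2")[1]; b=grab("scene","s2")[1]
cv2.imwrite("pics/c2.png",np.hstack([cv2.resize(a[100:,:,::-1],(440,252)),cv2.resize(b[200:350,180:400,::-1],(352,252))]))
```

```text
(no output)
```

View pics/c2.png

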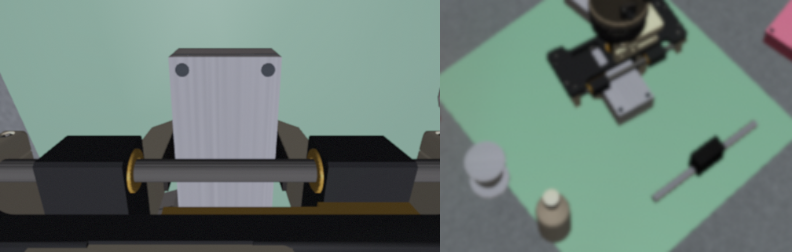

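Both views show the second housing (the medium one) held level and centred. It goes to the box next.

```bash
python3 -m jog '[[[-1,-0.01,0.002,-0.039,0],[-1,-0.035,0.006,-0.07,0],[-1,-0.06,0.01,-0.1,0],[-1,-0.087,0.014,-0.13,0],[-1,-0.125,0.02,-0.14,0]]]' >/dev/null
python3 -m jog '[[[-1,-0.2,0.033,0,0],[-1,-0.2,0.033,0,0],[-1,-0.2,0.033,0,0],[-1,-0.2,0.033,0,0],[-1,-0.2,0.033,0,0]]]' >/dev/null
python3 -m jog '[[[-1,-0.122,0.02,0,-0.05],[-1,-0.122,0.02,0,-0.1],[-1,-0.122,0.02,0,-0.2],[-1,-0.122,0.02,0,-0.312],[-1,-0.122,0.02,0,-0.312]]]' >/dev/null
python3 -m jog '[[[-1,0,0,0,0],[-1,0,0,0,0]]]'
python3 - <<'E'
from h import *
o=robot.observe(); print(o['tool_pos'],tool(o,(533.4,-261.3)),np.degrees(o['tool_rot'][2]))
E
```

```text
time: 14.05
tool_pos: [0.5339, -0.2602, 0.2138]
tool_rot: [-3.141, -0.001, 1.697]
contact_force: [-0.7, 0.4, -3.3]
opening: 0.0598
grip_force: 30.0
[ 0.53390574 -0.26020512  0.2137893 ] [-1.  -0.6 -0. ] 97.21477146118987
```

```bash
python3 -m jog '[[[-1,-0.001,-0.0005,0.04,0],[-1,-0.001,-0.0005,0.08,0],[-1,-0.001,-0.0005,0.12,0],[-1,-0.001,-0.0005,0.145,0],[-1,-0.001,-0.0005,0.153,0]]]' >/dev/null
python3 -m jog '[[[-1,0,0,0.001,0],[-1,0,0,0.003,0],[-1,0,0,0.003,0]]]'
python3 -m jog '[[[-1,0,0,0.001,0],[-1,0,0,0.002,0],[-1,0,0,0.002,0]]]'
python3 -m jog '[[[-1,0,0,0.001,0],[-1,0,0,0.002,0],[-1,0,0,0.002,0]]]'
```

```text
time: 14.72
tool_pos: [0.5349, -0.2627, 0.0602]
tool_rot: [3.139, 0.002, 1.699]
contact_force: [0.5, -0.5, -3.7]
opening: 0.0598
grip_force: 30.0
time: 14.97
tool_pos: [0.534, -0.2626, 0.0573]
tool_rot: [3.14, 0.001, 1.699]
contact_force: [-1.3, 1.0, -3.7]
opening: 0.0593
grip_force: 30.0
time: 15.22
tool_pos: [0.5335, -0.2624, 0.0542]
tool_rot: [-3.141, -0.0, 1.699]
contact_force: [-0.2, 0.2, -3.7]
opening: 0.0598
grip_force: 30.0
```

```bash
python3 -m jog '[[[-1,0,0.0,0.001,0],[-1,0,0,0.0015,0],[-1,0,0,0.0015,0]]]'
python3 -m jog '[[[-1,0,0,0.001,0],[-1,0,0,0.0015,0],[-1,0,0,0.0015,0]]]'
```

```text
time: 15.47
tool_pos: [0.5335, -0.2624, 0.0527]
tool_rot: [-3.141, -0.0, 1.699]
contact_force: [0.1, 0.3, -3.3]
opening: 0.06
grip_force: 30.0
time: 15.72
tool_pos: [0.5336, -0.2624, 0.0525]
tool_rot: [3.141, 0.0, 1.699]
contact_force: [-3.0, 1.5, 6.4]
opening: 0.0597
grip_force: 30.0
```

```bash
python3 -m jog '[[[0.55,0,0,-0.001,0],[0.55,0,0,-0.001,0],[0.55,0,0,-0.001,0],[0.55,0,0,-0.03,0],[0.55,0,0,-0.07,0]]]'
python3 -m jog '[[[0.55,0,0,-0.04,0],[1,0.01,-0.001,-0.075,0],[1,0.045,-0.006,-0.09,0],[1,0.085,-0.011,-0.09,0],[1,0.125,-0.016,-0.09,0]]]' >/dev/null
python3 -m jog '[[[1,0.188,-0.024,0,0],[1,0.188,-0.024,0,0],[1,0.188,-0.024,0,0],[1,0.188,-0.024,0.02,0],[1,0.188,-0.024,0.06,0.007]]]' >/dev/null
python3 -m jog '[[[1,0,0,0.03,0],[1,0,0,0.04,0],[1,0,0,0.04,0]]]' >/dev/null
python3 - <<'E'
from h import *
o=robot.observe(); print(o['tool_pos'],tool(o,(453.9,42.9)),np.degrees(o['tool_rot'][2]))
E
```

```text
time: 16.13
tool_pos: [0.5316, -0.2611, 0.1184]
tool_rot: [-3.135, -0.005, 1.699]
contact_force: [1.2, -1.0, -0.1]
opening: 0.071
grip_force: 0.0
[0.45358981 0.03828964 0.11966055] [ 4.5  0.9 -0. ] 96.99770572995222
```

```bash
python3 -m jog '[[[1,0.0045,0.0005,0.04,0],[1,0.0045,0.0005,0.075,0],[1,0.0045,0.0005,0.1,0],[1,0.0045,0.0005,0.106,0],[1,0.0045,0.0005,0.106,0]]]' 30 | grep pos
python3 -m jog '[[[-1,0,0,0,0],[-1,0,0,0,0],[-1,0,0,0,0],[-1,0,0,0,0],[-1,0,0,0,0]]]'
python3 -m jog '[[[-1,0,0,0,0],[-1,0,0,-0.02,0],[-1,0,0,-0.06,0],[-1,0,0,-0.1,0],[-1,0,0,-0.14,0]]]' | grep contact
python3 -m jog '[[[-1,0,0,-0.04,0],[-1,0,0,-0.08,0],[-1,-0.01,0.001,-0.105,0],[-1,-0.01,0.001,-0.105,0],[-1,-0.01,0.001,-0.105,0]]]'
python3 - <<'E'
from h import *
o=robot.observe(); print(o['tool_pos'],tool(o,(533.5,-263.2)),np.degrees(o['tool_rot'][2]))
E
```

```text
tool_pos: [0.4551, 0.0419, 0.0154]
time: 18.05
tool_pos: [0.4558, 0.0421, 0.0169]
tool_rot: [3.14, 0.0, 1.692]
contact_force: [-0.8, -0.9, 0.5]
opening: 0.0633
grip_force: 0.3
contact_force: [1.5, 0.7, -2.1]
time: 18.88
tool_pos: [0.4578, 0.0321, 0.2619]
tool_rot: [3.139, 0.001, 1.691]
contact_force: [-0.5, 0.0, -2.6]
opening: 0.0599
grip_force: 30.0
[0.45781535 0.0321353  0.26188732] [-3.023e+02  3.970e+01  3.000e-01] 96.90045668012831
```

```bash
python3 -m jog '[[[-1,-0.2,0.026,0,0],[-1,-0.2,0.026,0,0],[-1,-0.2,0.026,0,0],[-1,-0.2,0.026,0,0],[-1,-0.2,0.026,0,0]]]' >/dev/null
python3 -m jog '[[[-1,-0.102,0.013,0.005,-0.007],[-1,-0.102,0.013,0.01,-0.007],[-1,-0.102,0.013,0.03,-0.007],[-1,-0.102,0.013,0.05,-0.007],[-1,-0.102,0.013,0.05,-0.007]]]' >/dev/null
python3 -m jog '[[[-1,0,0,0,0]]]' >/dev/null
python3 - <<'E'
from h import *
o=robot.observe(); print(o['tool_pos'],tool(o,(533.5,-263.2)),np.degrees(o['tool_rot'][2])); grab("wrist","w3")
E
```

```text
[ 0.53134491 -0.26167736  0.20809997] [-1.8  1.9 -0. ] 97.31483241841593
```

View pics/w3.png

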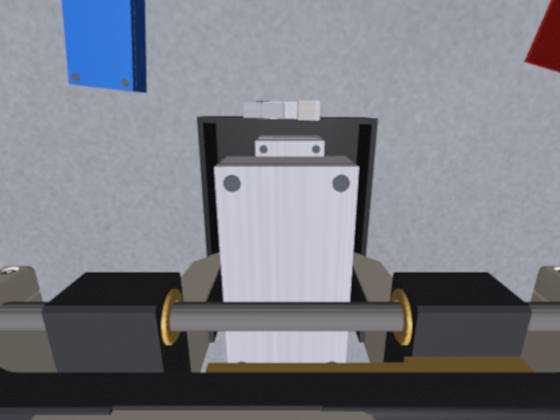

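The lower stack's top edge is at about row 141, cols 256–324. The held housing's top edge is at about row 165, cols 217–357.

Run:
```python
from h import *
c=cam("wrist"); o=robot.observe(); im=cv2.imread("pics/w3.png",0).astype(int)
print(im[130:175,290].tolist())
a=ray(c,[(256,141),(324,141)],.069)*1000; b=ray(c,[(217,165),(357,165)],o['tool_pos'][2]+.0155)*1000
for p in(a,b): print(p, tool(o,p.mean(0)),np.linalg.norm(p[1]-p[0]))
r=ray(c,[(198,120),(376,119)],.06)*1000; print(r,tool(o,r.mean(0)))
```

```text
[70, 70, 68, 68, 75, 92, 105, 124, 139, 120, 138, 180, 196, 198, 198, 197, 198, 198, 197, 197, 197, 198, 197, 197, 197, 188, 156, 117, 105, 107, 107, 107, 102, 96, 100, 113, 154, 195, 202, 201, 201, 201, 200, 201, 200]
[[ 499.11351155 -208.87478716]
 [ 558.26388197 -201.198814  ]] [56.7  3.7  0.1] 59.64634845654351
[[ 496.62963851 -204.62664961]
 [ 554.17720824 -197.15113992]] [61.3  1.   0.1] 58.031078114578044
[[ 445.47804882 -198.22349483]
 [ 601.9344934  -177.0772017 ]] [74.6  1.   0.1]
```

```bash
python3 -m jog '[[[-1,-0.0038,0.0023,0.03,0],[-1,-0.0038,0.0023,0.07,0],[-1,-0.0038,0.0023,0.1,0],[-1,-0.0038,0.0023,0.111,0],[-1,-0.0038,0.0023,0.113,0]]]' >/dev/null
python3 -m jog '[[[-1,0,0,0.002,0],[-1,0,0,0.004,0],[-1,0,0,0.005,0]]]'
python3 -m jog '[[[-1,0,0,0.001,0],[-1,0,0,0.002,0],[-1,0,0,0.002,0]]]'
python3 -m jog '[[[-1,0,0,0.001,0],[-1,0,0,0.0015,0],[-1,0,0,0.0015,0]]]'
```

```text
time: 20.52
tool_pos: [0.5366, -0.2668, 0.0951]
tool_rot: [3.139, 0.003, 1.699]
contact_force: [0.2, 0.1, -0.3]
opening: 0.0597
grip_force: 30.0
time: 20.77
tool_pos: [0.5356, -0.2664, 0.0915]
tool_rot: [3.141, 0.001, 1.699]
contact_force: [0.1, -0.6, -1.1]
opening: 0.0598
grip_force: 30.0
time: 21.02
tool_pos: [0.5354, -0.2663, 0.0894]
tool_rot: [-3.141, -0.0, 1.699]
contact_force: [0.9, 0.5, -1.7]
opening: 0.0597
grip_force: 30.0
```

```bash
python3 -m jog '[[[-1,0.0006,-0.0013,0.001,0],[-1,0.0006,-0.0013,0.0015,0],[-1,0.0006,-0.0013,0.0015,0]]]'
python3 -m jog '[[[-1,0,0,0.001,0],[-1,0,0,0.0015,0],[-1,0,0,0.0015,0]]]'
python3 -m jog '[[[-1,0,0,0.001,0],[-1,0,0,0.001,0],[-1,0,0,0.001,0]]]'
```

```text
time: 21.27
tool_pos: [0.5339, -0.2657, 0.0878]
tool_rot: [-3.141, -0.0, 1.699]
contact_force: [0.1, -0.5, -1.9]
opening: 0.0601
grip_force: 30.0
time: 21.52
tool_pos: [0.534, -0.2658, 0.0863]
tool_rot: [-3.141, -0.0, 1.699]
contact_force: [0.5, -0.2, -1.0]
opening: 0.0599
grip_force: 30.0
time: 21.77
tool_pos: [0.5342, -0.2659, 0.0857]
tool_rot: [3.141, 0.0, 1.699]
contact_force: [0.0, 0.5, 0.6]
opening: 0.0595
grip_force: 30.0
```

```bash
python3 -m jog '[[[-1,0,0,0.0005,0],[0.55,0,0,0,0],[0.55,0,0,-0.0005,0],[0.55,0,0,-0.0005,0],[0.55,0,0,-0.03,0]]]'
python3 -m jog '[[[0.55,0,0,-0.04,0],[0.55,0,0,-0.08,0],[1,0,0,-0.12,0],[1,0,0,-0.12,0],[1,0,0,-0.12,0]]]'
python3 -m jog '[[[1,-0.04,0,-0.03,0],[1,-0.08,0,-0.03,0],[1,-0.08,0,-0.03,0],[1,-0.08,0,-0.03,0]]]'
python3 - <<'E'
from h import *
c,_=grab("wrist","w4"); o=robot.observe(); print(o['tool_pos'],o['tool_rot']); 
np.savez("w4.npz",K=c[0],p=c[1],A=c[2])
E
```

```text
time: 22.18
tool_pos: [0.5313, -0.264, 0.1105]
tool_rot: [-3.134, -0.007, 1.699]
contact_force: [0.1, 0.7, 0.0]
opening: 0.0709
grip_force: 0.0
time: 22.6
tool_pos: [0.5351, -0.2665, 0.2383]
tool_rot: [3.137, 0.004, 1.699]
contact_force: [-0.3, 0.4, -0.3]
opening: 0.0868
grip_force: 0.0
time: 22.93
tool_pos: [0.5436, -0.3473, 0.2631]
tool_rot: [-3.14, -0.002, 1.696]
contact_force: [1.0, -0.1, 0.2]
opening: 0.0914
grip_force: 0.0
[ 0.5435746  -0.34555136  0.26302374] [-3.13920823e+00 -2.80050208e-03  1.69701019e+00]
```

View pics/w4.png

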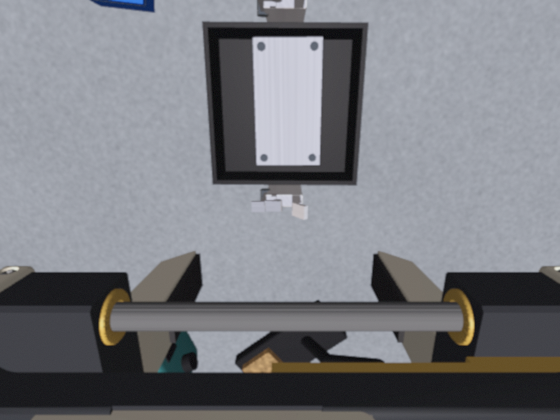

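The stack sits neatly in the box. Rim corners are (204,23), (368,23), (357,185) and (213,185), with clips at about (283,8) and (280,205). I'll zoom in on the clips.

Run:
```python
from h import *
z=np.load("w4.npz"); c=(z['K'],z['p'],z['A'])
r=ray(c,[(204,23),(368,23),(357,185),(213,185)],.06)*1000; print(r.round(1).tolist(),r.mean(0),[np.linalg.norm(r[i]-r[i-1]).round(1) for i in range(4)])
s=ray(c,[(252,37),(323,37),(319,165),(257,165)],.101)*1000; print(s.mean(0),[np.linalg.norm(s[i]-s[i-1]).round(1) for i in range(4)])
for q in (r,s): d=(q[0]+q[1]-q[2]-q[3]); print(np.degrees(np.arctan2(d[1],d[0])))
im=cv2.imread("pics/w4.png")
cv2.imwrite("pics/c4.png",np.vstack([cv2.resize(im[0:28,240:325],None,fx=8,fy=8,interpolation=cv2.INTER_CUBIC),cv2.resize(im[180:222,240:325],None,fx=8,fy=8,interpolation=cv2.INTER_CUBIC)]))
```

```text
[[445.2, -196.2], [601.6, -176.5], [621.3, -334.3], [463.0, -354.3]] [ 532.76328386 -265.318877  ] [np.float64(159.1), np.float64(157.6), np.float64(159.0), np.float64(159.6)]
[ 534.45744964 -260.48486554] [np.float64(110.3), np.float64(61.0), np.float64(110.3), np.float64(59.6)]
96.77127843482695
97.50061027858047
```

View pics/c4.png

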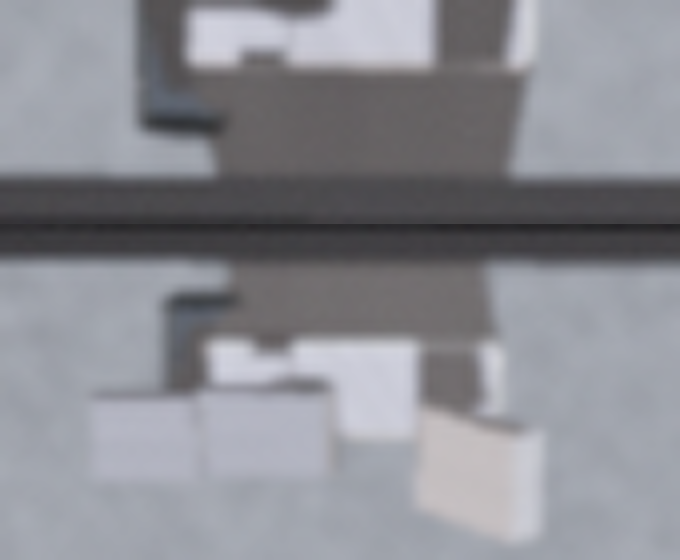

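Run:
```python
from h import *
z=np.load("w4.npz"); c=(z['K'],z['p'],z['A'])
# prong foot (x=+7.5) at the post's inner face, and post outer +x edge (x=+18) at the same height
p=ray(c,[(294.5,8.5),(292.5,194.5),(306,8.5),(302.5,194.5)],.104)*1000; print(p.round(1).tolist())
a=p[0]-p[1]; print(np.linalg.norm(a),np.degrees(np.arctan2(a[1],a[0]))); x=np.array([a[1],-a[0]])/np.linalg.norm(a)
print("centre",p[:2].mean(0)-7.5*x, p[2:].mean(0)-18*x)
o=robot.observe(); print(tool(o,(501.6,342)),np.degrees(o['tool_rot'][2]))
```

```text
[[530.4, -184.6], [549.6, -342.9], [539.9, -183.4], [559.3, -341.6]]
159.42262670698096 96.91938257965957
centre [ 532.58130832 -264.62763687] [ 531.75638441 -264.68301309]
[687.4  44.9   1.8] 97.23152156012995
```

```bash
python3 -m jog '[[[1,0.205,0.013,0,0],[1,0.205,0.013,0,0],[1,0.205,0.013,0,0],[1,0.205,0.013,0,0],[1,0.205,0.013,0,0]]]' | grep pos
python3 -m jog '[[[1,0.205,0.013,0,0],[1,0.205,0.013,0,0],[1,0.205,0.013,0,0],[1,0.205,0.013,0,0],[1,0.205,0.013,0,0]]]' | grep pos
python3 -m jog '[[[1,0.205,0.013,0,-0.1],[1,0.205,0.013,0,-0.22],[1,0.205,0.013,0,-0.34],[1,0.205,0.013,0,-0.46],[1,0.205,0.013,0,-0.58]]]' | grep pos
python3 -m jog '[[[1,0,0,0,-0.12],[1,0,0,0,-0.24],[1,0,0,0,-0.36],[1,0,0,0,-0.48],[1,0,0,0,-0.6]]]' | grep pos
python3 -m jog '[[[1,0,0,0.02,-0.1],[1,0,0,0.04,-0.197],[1,0,0,0.04,-0.197],[1,0,0,0.04,-0.197]]]'
python3 - <<'E'
from h import *
o=robot.observe(); print(o['tool_pos'],tool(o,(501.6,342)),np.degrees(o['tool_rot'][2])); c,im=grab("wrist","w5"); np.savez("w5.npz",K=c[0],p=c[1],A=c[2])
E
```

```text
tool_pos: [0.5295, -0.1364, 0.2643]
tool_pos: [0.5156, 0.0682, 0.2645]
tool_pos: [0.5019, 0.2729, 0.2643]
tool_pos: [0.5025, 0.2707, 0.2641]
time: 24.98
tool_pos: [0.5027, 0.2701, 0.2241]
tool_rot: [-3.14, -0.004, 3.074]
contact_force: [-0.0, 1.0, -0.5]
opening: 0.0914
grip_force: 0.0
[0.50267108 0.27008556 0.22411306] [ 5.9 71.7 -0.1] 176.1200976474074
```

View pics/w5.png

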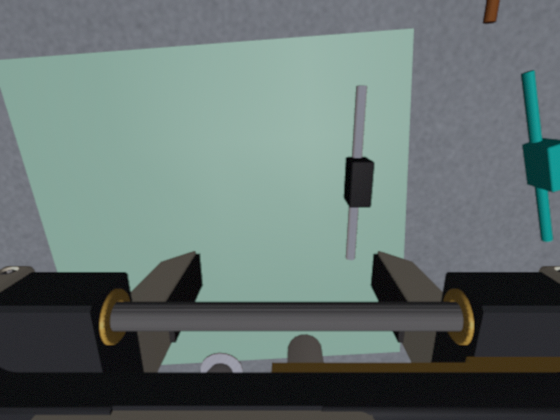

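The bar's rod runs from (361,88) to (351,258) and its black block is centred near (358,180). The bottle, near (305,345), is well clear of the grasp.

Run:
```python
from h import *
z=np.load("w5.npz"); c=(z['K'],z['p'],z['A'])
p=ray(c,[(361.5,87.5),(351,258.5)],.006)*1000; d=p[1]-p[0]; print(p,np.linalg.norm(d),np.degrees(np.arctan2(d[1],d[0]))%180,p.mean(0))
o=robot.observe(); print(tool(o,p.mean(0)))
im=cv2.imread("pics/w5.png"); m=np.zeros(im.shape[:2],bool); m[140:225,330:390]=1; blobs(m&(im.max(2)<60),c,.04)
```

```text
[[404.12101023 357.32173522]
 [602.24423848 344.70823792]] 198.52434079102625 176.3571858115221 [503.18262435 351.01498657]
[ 5.9 80.5 -0. ]
[358 181] [498.7 346.5] [27.6 51.1] 176.2
```

```bash
python3 -m jog '[[[1,0.003,0.039,0,0],[1,0.0055,0.078,0,0],[1,0.0055,0.078,0.04,0],[1,0.0055,0.078,0.08,0],[1,0.0055,0.078,0.1,0]]]' 30 | grep pos
python3 -m jog '[[[1,0,0,0.04,0],[1,0,0,0.08,0],[1,0,0,0.1,0],[1,0,0,0.106,0],[1,0,0,0.106,0]]]' 30 
python3 -m jog '[[[-1,0,0,0,0],[-1,0,0,0,0],[-1,0,0,0,0],[-1,0,0,0,0],[-1,0,0,0,0]]]'
python3 -m jog '[[[-1,0,0,0,0],[-1,0,0,0,0],[-1,0,0,0,0],[-1,0,0,0,0],[-1,0,0,0,0]]]' 60
```

```text
tool_pos: [0.5023, 0.3484, 0.1224]
time: 25.87
tool_pos: [0.5037, 0.348, 0.0188]
tool_rot: [-3.141, -0.002, 3.074]
contact_force: [-0.5, -0.2, 0.4]
opening: 0.0918
grip_force: 0.0
time: 26.28
tool_pos: [0.5046, 0.3483, 0.0206]
tool_rot: [3.141, 0.002, 3.076]
contact_force: [0.1, 0.5, 0.2]
opening: 0.0626
grip_force: 0.0
time: 26.7
tool_pos: [0.5041, 0.3479, 0.0193]
tool_rot: [-3.141, -0.0, 3.076]
contact_force: [0.5, -0.0, -0.5]
opening: 0.0294
grip_force: 0.0
```

```bash
python3 -m jog '[[[-1,0,0,0,0],[-1,0,0,0,0],[-1,0,0,0,0],[-1,0,0,0,0],[-1,0,0,0,0]]]' 60
python3 -m jog '[[[-1,0,0,-0.02,0],[-1,0,0,-0.06,0],[-1,0,0,-0.1,0],[-1,0,0,-0.14,0],[-1,0,0,-0.18,0]]]'
python3 -m jog '[[[-1,0,0,-0.04,0],[-1,0,0,-0.06,0],[-1,0,0,-0.06,0],[-1,0,0,-0.06,0]]]'
python3 - <<'E'
from h import *
o=robot.observe(); print(o['tool_pos'],tool(o,(532.5,-265)),np.degrees(o['tool_rot'][2]))
E
```

```text
time: 27.12
tool_pos: [0.5041, 0.348, 0.0194]
tool_rot: [-3.142, -0.0, 3.076]
contact_force: [-0.8, -0.1, -0.3]
opening: 0.0236
grip_force: 60.0
time: 27.53
tool_pos: [0.5035, 0.3476, 0.2007]
tool_rot: [-3.141, -0.001, 3.076]
contact_force: [0.8, 0.8, -2.4]
opening: 0.0237
grip_force: 60.0
time: 27.87
tool_pos: [0.5041, 0.3479, 0.2596]
tool_rot: [3.141, 0.001, 3.076]
contact_force: [0.4, -0.1, -2.8]
opening: 0.0236
grip_force: 60.0
[0.50409201 0.34793995 0.2596416 ] [-6.870e+01 -6.097e+02 -2.000e-01] 176.2251209937385
```

```bash
python3 -m jog '[[[-1,-0.0229,-0.2032,0,0],[-1,-0.0229,-0.2032,0,0],[-1,-0.0229,-0.2032,0,0],[-1,-0.0229,-0.2032,0,0],[-1,-0.0229,-0.2032,0,0]]]' | grep pos
python3 -m jog '[[[-1,-0.0229,-0.2032,0,0],[-1,-0.0229,-0.2032,0,0],[-1,-0.0229,-0.2032,0,0],[-1,-0.0229,-0.2032,0,0],[-1,-0.0229,-0.2032,0,0]]]' | grep pos
python3 -m jog '[[[-1,-0.0229,-0.2032,0,0.1],[-1,-0.0229,-0.2032,0,0.22],[-1,-0.0229,-0.2032,0,0.34],[-1,-0.0229,-0.2032,0,0.46],[-1,-0.0229,-0.2032,0,0.58]]]' | grep pos
python3 -m jog '[[[-1,0,0,0,0.12],[-1,0,0,0,0.24],[-1,0,0,0,0.36],[-1,0,0,0,0.48],[-1,0,0,0,0.6]]]' | grep pos
python3 -m jog '[[[-1,0,0,0.02,0.1],[-1,0,0,0.04,0.202],[-1,0,0,0.05,0.202],[-1,0,0,0.05,0.202]]]' | grep pos
python3 -m jog '[[[-1,0,0,0,0],[-1,0,0,0,0]]]'
python3 - <<'E'
from h import *
o=robot.observe(); print(o['tool_pos'],tool(o,(532.5,-265)),np.degrees(o['tool_rot'])); c,im=grab("wrist","w6"); np.savez("w6.npz",K=c[0],p=c[1],A=c[2])
E
```

```text
tool_pos: [0.5119, 0.1414, 0.2563]
tool_pos: [0.5215, -0.0626, 0.2565]
tool_pos: [0.5311, -0.2668, 0.256]
tool_pos: [0.5314, -0.2643, 0.2558]
tool_pos: [0.5304, -0.2635, 0.2044]
time: 30.03
tool_pos: [0.5328, -0.265, 0.2097]
tool_rot: [3.141, 0.0, 1.696]
contact_force: [0.5, 0.1, -1.7]
opening: 0.0237
grip_force: 60.0
[ 0.53279192 -0.26496759  0.20973466] [ 0.  -0.3 -0. ] [1.79986539e+02 1.66348722e-02 9.71596946e+01]
```

View pics/w6.png

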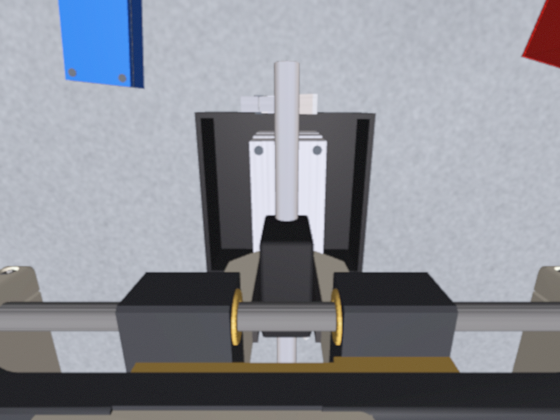

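The bar is held along the box, with its far rod end at (287,64) and the slot between the clip's jaw (258,104) and prong (310,104).

Run:
```python
from h import *
z=np.load("w6.npz"); c=(z['K'],z['p'],z['A']); o=robot.observe(); zz=o['tool_pos'][2]-.019
e=ray(c,[(287.3,63.5)],zz+.008)*1000; f=ray(c,[(287.3,210)],zz+.012)*1000; b=ray(c,[(263.5,217),(310.5,217)],zz+.04)*1000
for q in (e,f,b): print(q, [tool(o,k) for k in q])
p=ray(c,[(300.5,113.5),(300.5,96)],.143)*1000; print("prong tip",[tool(o,k) for k in p])
g=cv2.imread("pics/w6.png",0).astype(int); print(g[75,265:310].tolist()); print(g[200,265:310].tolist()); print(g[104,235:325].tolist())
```

```text
[[ 521.07393746 -162.65638232]] [array([ 1.031e+02,  9.000e-01, -1.000e-01])]
[[ 529.62934573 -230.12440143]] [array([35.1,  1. , -0. ])]
[[ 518.99162125 -225.74829482]
 [ 538.38807294 -223.30759433]] [array([40.7, -9. , -0. ]), array([40.7, 10.6, -0. ])]
prong tip [array([80.7,  9.6, -0.1]), array([91.2,  9.4, -0.1])]
[194, 193, 193, 193, 193, 194, 192, 191, 177, 154, 159, 175, 184, 193, 199, 203, 204, 204, 204, 204, 203, 203, 203, 204, 205, 205, 205, 204, 203, 200, 196, 194, 190, 178, 170, 187, 193, 193, 192, 190, 189, 191, 192, 193, 194]
[229, 228, 226, 224, 225, 228, 230, 230, 226, 211, 178, 164, 177, 188, 195, 199, 201, 201, 201, 202, 201, 202, 202, 202, 202, 201, 201, 200, 197, 192, 187, 178, 176, 201, 225, 230, 229, 229, 229, 229, 229, 229, 229, 228, 227]
[188, 187, 188, 188, 187, 193, 199, 203, 204, 202, 203, 203, 203, 203, 203, 203, 202, 203, 203, 204, 203, 202, 197, 193, 200, 204, 203, 203, 203, 203, 203, 203, 203, 203, 203, 203, 203, 203, 191, 163, 156, 171, 182, 191, 198, 203, 204, 203, 204, 203, 203, 202, 203, 205, 204, 204, 204, 203, 202, 198, 194, 191, 184, 173, 184, 209, 215, 214, 213, 214, 214, 214, 214, 214, 214, 213, 215, 218, 223, 224, 224, 218, 204, 191, 189, 189, 190, 191, 192, 192]
```

```bash
python3 -m jog '[[[-1,0,-0.001,0.02,0.002],[-1,0,-0.001,0.04,0.002],[-1,0,-0.001,0.052,0.002],[-1,0,-0.001,0.057,0.002],[-1,0,-0.001,0.057,0.002]]]'
python3 -m jog '[[[-1,0,0,0.003,0],[-1,0,0,0.006,0],[-1,0,0,0.009,0],[-1,0,0,0.009,0]]]'
python3 -m jog '[[[-1,0,0,0.003,0],[-1,0,0,0.006,0],[-1,0,0,0.006,0]]]'
python3 -m jog '[[[-1,0,0,0.003,0],[-1,0,0,0.006,0],[-1,0,0,0.006,0]]]'
```

```text
time: 30.5
tool_pos: [0.5314, -0.2648, 0.1521]
tool_rot: [-3.141, -0.001, 1.692]
contact_force: [-0.4, -0.6, -2.3]
opening: 0.0237
grip_force: 60.0
time: 30.83
tool_pos: [0.5315, -0.2649, 0.1434]
tool_rot: [3.142, 0.0, 1.692]
contact_force: [-0.4, 0.3, -2.5]
opening: 0.0239
grip_force: 60.0
time: 31.08
tool_pos: [0.5326, -0.2653, 0.1382]
tool_rot: [3.139, 0.002, 1.692]
contact_force: [2.6, -0.9, -0.4]
opening: 0.024
grip_force: 60.0
time: 31.33
tool_pos: [0.5325, -0.265, 0.1312]
tool_rot: [3.139, 0.001, 1.692]
contact_force: [5.6, 0.2, -2.9]
opening: 0.0239
grip_force: 60.0
```

```bash
python3 -m jog '[[[-1,0,0,0.003,0],[-1,0,0,0.006,0],[-1,0,0,0.006,0]]]'
python3 -m jog '[[[-1,0,0,0.002,0],[-1,0,0,0.003,0],[-1,0,0,0.003,0]]]'
python3 -m jog '[[[-1,0,0,0.001,0],[-1,0,0,0.002,0],[-1,0,0,0.002,0]]]'
```

```text
time: 31.58
tool_pos: [0.5303, -0.2644, 0.1239]
tool_rot: [-3.138, -0.002, 1.692]
contact_force: [0.4, -0.1, -2.1]
opening: 0.0237
grip_force: 60.0
time: 31.83
tool_pos: [0.5306, -0.2647, 0.1232]
tool_rot: [-3.14, -0.001, 1.692]
contact_force: [-3.7, 3.2, 5.4]
opening: 0.0236
grip_force: 60.0
time: 32.08
tool_pos: [0.5307, -0.2647, 0.1231]
tool_rot: [-3.141, 0.0, 1.692]
contact_force: [-7.1, 4.1, 17.4]
opening: 0.0237
grip_force: 60.0
```

```bash
python3 -m jog '[[[-1,0,0,-0.0025,0],[-1,0,0,-0.003,0],[0.2,0,0,-0.003,0],[0.2,0,0,-0.003,0],[0.2,0,0,-0.003,0]]]'
python3 -m jog '[[[0.2,0,0,0,0],[0.2,0,0,0,0],[0.2,0,0,-0.04,0],[0.2,0,0,-0.08,0],[0.2,0,0,-0.12,0]]]'
python3 -m jog '[[[0.2,-0.03,0,-0.03,0],[0.2,-0.07,0,-0.03,0],[0.2,-0.11,0,-0.03,0],[0.2,-0.11,0,-0.03,0],[0.2,-0.11,0,-0.03,0]]]'
python3 - <<'E'
from h import *
c,a=grab("wrist","w7"); t=grab("top","t7")[1]; s=grab("scene","s7")[1]
a=a[:,:,::-1]; s=s[:,:,::-1]
cv2.imwrite("pics/c7.png",np.hstack([cv2.resize(a[0:250,190:390],(400,500)),cv2.resize(s[80:210,130:245],(400,500))]))
E
```

```text
time: 32.5
tool_pos: [0.5315, -0.265, 0.1232]
tool_rot: [-3.141, -0.0, 1.692]
contact_force: [-0.6, 0.1, 0.1]
opening: 0.0392
grip_force: 0.0
time: 32.92
tool_pos: [0.5312, -0.2647, 0.2444]
tool_rot: [-3.14, -0.001, 1.692]
contact_force: [1.2, -1.0, 0.6]
opening: 0.0549
grip_force: 0.0
time: 33.33
tool_pos: [0.5443, -0.3761, 0.272]
tool_rot: [-3.14, -0.001, 1.689]
contact_force: [-0.1, 0.6, 0.7]
opening: 0.0551
grip_force: 0.0
```

View pics/c7.png

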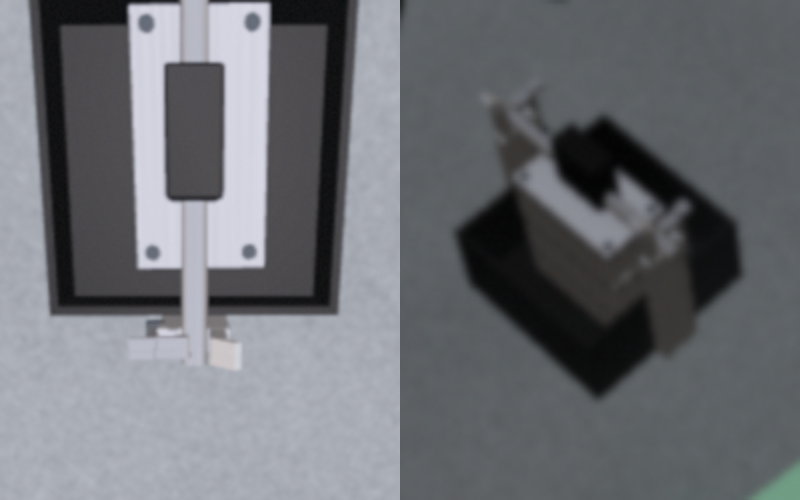

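The near jaw overlaps the rod's left side and the stack is neat. I'm out of picture views, so I'll check the far clip by numbers.

```bash
python3 -m jog '[[[0.2,0.04,0,0,0],[0.2,0.08,0,0,0],[0.2,0.09,0,0,0],[0.2,0.09,0,0,0],[0.2,0.09,0,0,0]]]' | grep pos
python3 - <<'E'
from h import *
c,a=grab("wrist","w8"); K,p,A=c
y=np.array([np.cos(np.radians(97)),np.sin(np.radians(97)),0]); x=np.array([y[1],-y[0],0]); b=np.array([.5325,-.265,0])
def px(X,Y,Z): q=A.T@(b+x*X/1e3+y*Y/1e3+[0,0,Z/1e3]-p); q=K@q; return q[:2]/q[2]
g=cv2.cvtColor(a,cv2.COLOR_RGB2GRAY).astype(int)
for s in (1,-1):
  print("end",s)
  for Y in (70,76,82,86,90,95,98,102,106):
    try: print(Y,[int(g[int(round(v)),int(round(u))]) for u,v in (px(X,s*Y,116) for X in range(-14,15,1))])
    except IndexError: print("out")
E
python3 - <<'E'
import numpy as np
E
```

```text
tool_pos: [0.5344, -0.2838, 0.2746]
end 1
70 [82, 81, 83, 84, 83, 83, 83, 88, 121, 158, 178, 192, 193, 192, 192, 193, 192, 189, 183, 165, 89, 81, 82, 82, 84, 83, 84, 83, 84]
76 [82, 84, 82, 83, 84, 83, 81, 87, 121, 158, 179, 192, 192, 192, 191, 193, 192, 189, 184, 167, 90, 83, 83, 84, 86, 84, 84, 84, 83]
82 [198, 197, 196, 195, 190, 183, 179, 179, 169, 162, 166, 173, 191, 193, 193, 193, 193, 190, 184, 181, 195, 183, 187, 191, 191, 190, 185, 176, 177]
86 [191, 191, 191, 191, 193, 194, 194, 194, 194, 194, 191, 182, 189, 192, 193, 194, 194, 190, 184, 185, 199, 191, 201, 206, 205, 205, 205, 205, 205]
90 [194, 194, 193, 193, 194, 194, 194, 194, 195, 194, 191, 182, 189, 193, 193, 194, 194, 191, 184, 188, 202, 193, 202, 205, 205, 205, 205, 205, 205]
95 [179, 179, 178, 179, 181, 185, 183, 171, 152, 160, 177, 189, 193, 193, 193, 194, 194, 192, 185, 172, 180, 184, 185, 187, 186, 185, 189, 190, 191]
98 [178, 180, 180, 181, 181, 181, 180, 169, 152, 160, 178, 189, 193, 193, 193, 194, 194, 191, 185, 173, 179, 179, 178, 178, 180, 183, 182, 180, 178]
102 [183, 183, 183, 182, 182, 181, 177, 166, 152,
[... 900 characters left out ...]
4, 192, 184, 180, 191, 194, 195, 196, 191, 179, 179, 161, 158, 184, 203, 203, 195, 178, 160, 143, 137]
95 [176, 176, 177, 179, 180, 181, 180, 179, 178, 178, 182, 185, 186, 186, 186, 185, 182, 178, 178, 180, 184, 194, 203, 204, 205, 204, 205, 206, 206]
98 [174, 175, 175, 176, 180, 180, 178, 176, 176, 176, 178, 178, 178, 178, 178, 177, 175, 175, 175, 178, 184, 194, 204, 205, 205, 205, 205, 204, 205]
102 [176, 176, 176, 179, 178, 178, 178, 178, 177, 177, 177, 178, 178, 179, 178, 178, 179, 179, 179, 179, 180, 179, 179, 180, 183, 192, 199, 204, 205]
106 [173, 172, 173, 174, 176, 179, 179, 179, 178, 178, 179, 179, 181, 181, 180, 179, 180, 180, 179, 178, 177, 177, 178, 178, 176, 175, 175, 175, 179]
```

The jaws overlap the rod equally at both ends (rod edge at −6, covered to about −3.5) and the rod is level. It sits about 3–4 mm towards +y, with ends at +103 and −94.5, so I'll gently slide it to centre.

```bash
python3 -m jog '[[[0.2,0.02,0,0,0],[0.2,0.02,0,0.04,0],[0.2,0.02,0,0.08,0],[0.2,0.02,0,0.12,0],[0.2,0.02,0,0.147,0]]]' 20
python3 -m jog '[[[0.2,0,0,0,0],[-1,0,0,0,0],[-1,0,0,0,0],[-1,0,0,0,0],[-1,0,0,0,0]]]'
python3 -m jog '[[[-1,0,0,0,0],[-1,0,0,0,0],[-1,0,0,0,0]]]'
python3 -m jog '[[[-1,-0.001,0,0,0],[-1,-0.002,0,0,0],[-1,-0.003,0,0,0],[-1,-0.0035,0,0,0],[-1,-0.0035,0,0,0]]]'
```

```text
time: 34.37
tool_pos: [0.5303, -0.2653, 0.1227]
tool_rot: [-3.139, -0.002, 1.691]
contact_force: [-0.2, 0.9, -0.4]
opening: 0.0552
grip_force: 0.0
time: 34.78
tool_pos: [0.5326, -0.2659, 0.1288]
tool_rot: [3.138, 0.003, 1.692]
contact_force: [-0.1, -0.8, 0.1]
opening: 0.0329
grip_force: 0.0
time: 35.03
tool_pos: [0.5321, -0.2653, 0.1278]
tool_rot: [3.14, 0.002, 1.692]
contact_force: [-0.3, 0.6, 6.8]
opening: 0.0239
grip_force: 20.0
time: 35.45
tool_pos: [0.5325, -0.2676, 0.1278]
tool_rot: [3.14, -0.0, 1.692]
contact_force: [-0.5, 3.6, 7.9]
opening: 0.0238
grip_force: 20.0
```

```bash
python3 -m jog '[[[0.2,0,0,0,0],[0.2,0,0,0,0],[0.2,0,0,0,0],[0.2,0,0,0,0],[0.2,0,0,-0.03,0]]]' | grep -E "force|open"
python3 -m jog '[[[0.2,0,0,-0.04,0],[0.2,0,0,-0.08,0],[0.2,0,0,-0.115,0],[0.2,-0.02,0,-0.118,0],[0.2,-0.02,0,-0.118,0]]]' | grep pos
python3 -m jog '[[[0.2,0,0,0,0],[0.2,0,0,0,0]]]' | grep pos
python3 - <<'E'
from h import *
c,a=grab("wrist","w9"); K,p,A=c
y=np.array([np.cos(np.radians(97)),np.sin(np.radians(97)),0]); x=np.array([y[1],-y[0],0]); b=np.array([.5325,-.265,0])
def px(X,Y,Z): q=A.T@(b+x*X/1e3+y*Y/1e3+[0,0,Z/1e3]-p); q=K@q; return q[:2]/q[2]
g=cv2.cvtColor(a,cv2.COLOR_RGB2GRAY).astype(int)
for s in (1,-1):
  print("end",s)
  for Y in (70,76,86,90,94,96,98,100,102):
    print(Y,[int(g[int(round(v)),int(round(u))]) for u,v in (px(X,s*Y,116) for X in range(-12,13,1))])
E
```

```text
contact_force: [-0.4, 1.1, -0.4]
opening: 0.0521
grip_force: 0.0
tool_pos: [0.5353, -0.2911, 0.2775]
tool_pos: [0.5339, -0.2878, 0.2731]
end 1
70 [85, 85, 84, 83, 84, 83, 116, 154, 177, 188, 193, 193, 193, 193, 194, 191, 185, 173, 142, 100, 82, 85, 85, 85, 83]
76 [82, 83, 82, 84, 83, 83, 88, 155, 177, 188, 192, 193, 192, 193, 193, 191, 185, 174, 145, 101, 83, 84, 84, 84, 83]
86 [193, 192, 193, 193, 194, 194, 193, 193, 187, 182, 190, 193, 193, 193, 194, 192, 186, 177, 160, 160, 185, 205, 205, 205, 205]
90 [194, 194, 193, 194, 194, 194, 194, 195, 186, 182, 191, 194, 193, 193, 194, 192, 187, 179, 171, 175, 192, 206, 206, 206, 205]
94 [178, 181, 183, 184, 185, 184, 177, 162, 175, 188, 193, 194, 193, 193, 194, 192, 187, 180, 171, 179, 198, 206, 206, 206, 205]
96 [181, 182, 182, 182, 182, 182, 175, 161, 175, 188, 193, 194, 194, 193, 195, 192, 187, 181, 171, 168, 176, 182, 183, 184, 183]
98 [179, 180, 179, 180, 181, 181, 173, 160, 176, 188, 194, 194, 193, 194, 195, 193, 188, 181, 170, 167, 174, 179, 181, 183, 182]
100 [183, 182, 181, 180, 180, 178, 172, 162, 175, 188, 195, 193, 194, 194, 19
[... 652 characters left out ...]
96, 194, 184, 166, 161, 187, 204, 204, 198, 187, 169]
94 [182, 181, 181, 182, 183, 181, 180, 180, 186, 189, 194, 195, 194, 195, 196, 194, 184, 170, 174, 193, 204, 205, 205, 206, 206]
96 [178, 178, 179, 179, 179, 177, 179, 184, 184, 189, 194, 194, 193, 195, 196, 194, 184, 175, 181, 196, 204, 205, 205, 205, 205]
98 [176, 179, 181, 180, 178, 176, 176, 178, 178, 180, 182, 183, 185, 185, 183, 181, 178, 181, 187, 197, 205, 205, 205, 205, 204]
100 [176, 179, 181, 181, 177, 175, 175, 176, 176, 177, 179, 181, 182, 181, 179, 177, 177, 179, 183, 189, 196, 201, 204, 205, 206]
102 [178, 180, 180, 179, 178, 176, 175, 176, 176, 178, 179, 180, 180, 179, 180, 181, 181, 180, 179, 179, 178, 178, 181, 191, 199]
```

Rod ends are now at about +101 and −98, both jaws cover the rod equally, and the robot is clear. Handing in.

```bash
python3 -c "
from cell import robot
print(robot.hand_in())"
```

```text
the job is handed in; nothing more can be done
None
```

I stacked the housings in the box with the heaviest at the bottom and the lightest on top, pressed the bar down under both jaws and released it, and handed the job in at about 36.5 s of the 72 s allowed; no verdict came back.

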